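# Shim a rocking turntable in a museum store

## Robot

A 6-joint arm with a two-finger parallel gripper is mounted at the origin on the work surface. World frame = base frame: x ahead of the robot, y to its left, z up, the work surface at z = 0. Lengths are in mm, angles in rad, forces in N, time in s.
With the tool pointing down it reaches from about 350 to 775 mm from the base axis. Payload 7.3 kg.
Tool frame: the origin (TCP) lies between the finger pads; the fingertips stand bot.tip_extent ahead of it and the grasp point (between the pads) lies 6 mm ahead of it (bot.tip_extent is the distance from the TCP to the fingertips, in mm); x points along the fingers, y is the direction in which the jaws open and shut, and the axes are right-handed (so a half turn about x gives the same grasp; the last joint's range is limited). The gripper opens to 92 mm and grips with 3 to 60 N. Pads are 19 mm wide; open, the fingers measure 130 mm over their backs; the gripper's body (75 mm by 190 mm) begins 47 mm behind the grasp point.
Start: joints at [-1.301, 0.342, 1.524, -0, 1.275, -0.146], TCP at [212.082, -480.275, 251.741] pointing down, gripper open.
Joint ranges: [-2.53, 2.53], [-0.77, 2.02], [0.04, 2.7], [-1, 4.14], [0.28, 2.66], [-3.11, 3.11]. Speed limits (rad/s): [2.57, 2.57, 3.14, 3.14, 3.14, 3.14].

## Interface

Orientations are given as [roll, pitch, yaw] about the fixed x, y, z axes, in that order (R = Rz(yaw) Ry(pitch) Rx(roll)).
In Python, from plant import bot, capture, workorder gives the robot as it stands. The module is installed in compiled form; this text tells all that it offers.
- The arm moves only by the shell command python3 -m crank 'ROWS'. ROWS is JSON, a list of rows, each an object with "linear": the shift along the tool's x, y, z in cm, a list of three; "delta_rot": the turn, a rotation vector about the tool's x, y, z in degrees, a list of three; "fingers": the opening, from 0 (shut) to 1 (fully open). In form: [{"linear": [x, y, z], "delta_rot": [wx, wy, wz], "fingers": fingers}, ...]. A call has exactly 5 rows; each row shifts and turns the commanded pose from where the row before left it, along the tool's axes as they then stand; what a row does not reach is not made up. A row lasts 1/10 s, in which the tool goes at most 50 mm and 8.59 degrees, less where a joint would pass 70% of its speed; a pose out of reach is approached as far as the arm can. A call with a gripper value outside its range is refused whole. The fingers move at their own pace and stop on an object; the grip force is fixed at half the most. Time passes only in rows, so rows that do not move let the fingers close, or fill a call up. It gives the time, the measured TCP pose, the force and the opening at its end, in the units of the state.
- bot.get_obs(): the state, without advancing time (a new reading comes with each control period).
- capture(name): name is "scene" or "side" or "wrist"; returns a dict with "image" (400x640x3 uint8, blue, green, red), "mtx" (3x3 intrinsics, pixels), "pose" (4x4, takes a point from camera to world coordinates). Camera axes: x right, y down, z forward; pixel columns grow to the right and rows downward; lengths in mm; the calibration is good to about 2 mm. A picture is of the moment at which its call begins. There is no depth.
- workorder.close_job(): hands the job in, once; it reports no verdict.
The state is a dict: "time": time; "joint_positions": joint angles; "dq": joint speeds; "tau": joint torques, N m; "tool_pos": TCP position; "tcp_rot": TCP orientation; "contact_force": force on the tool from outside, world axes, zero at the start; "moment": the same for the moment, N m; "grip_width": finger opening in mm.
Only numpy, scipy, OpenCV 4.12 (cv2) and the standard library are available. Lean on these libraries where they do the work, as an engineer would, in place of code of your own. Each camera call takes 0.05 s, during which the arm holds its last target. There are 200 camera calls.

## Task

The photo turntable rocks because one of its four feet is too short. Push the wooden wedge shim along the table, thin end first, under the short foot until it is snug and the rocking has stopped; push only, do not pick anything up. Then press down on the end of the arm above that foot to prove that it stays level, and finish while still pressing there; leave the stone figure on the turntable and the other objects where they are.

Things in the scene. Friction and masses are not known exactly. Their poses are not given: they have to be found in the camera images.
- stand: Turntable stand; origin on the table under its middle, z up. A grey cross of 34 mm wide bars (underside 24, top 40 mm high), arms reaching 190 mm out, a black foot under each at 170 mm. On it a round metal deck (radius 100, top 58 mm high). The arm at local +y carries a black drive box (75 mm high); the opposite one, -y, has the short foot. The feet at +x and -x stay put: it only rocks.
- rock (a joint): Rocking of the stand about the line through its local +x and -x feet (rad): 0 = level, where its own weight rests it against a hard stop; grows as the short foot goes down, to 0.053 when that foot reaches the table. Unshimmed, a press of a few N on the short foot's arm rocks it down.
- short_foot (a point): Lowest point of the short foot, a black rubber dome of 16 mm radius under the arm along the stand's local -y, 170 mm from the middle. With the stand level it hangs 9 mm above the table.
- press_spot (a point): Top of the bar (34 mm wide, end of the arm 20 mm further out) straight above the short foot, 40 mm above the table: the place to press.
- shim: Loose wooden wedge, about 60 g, 110 x 50 mm, lying with its thin end roughly towards the short foot. Origin: middle of its underside. Local +x points to the thin end (2 mm thick, x = +55 mm); upright back face, 20 mm high, at x = -55 mm. The top slopes evenly: it meets the foot, and stops, with the foot at about local x = +12 mm. Friction then keeps it there.
- figure: Loose stone bust, 75 x 50 x 160 mm, 450 g, standing on the turntable's deck. Origin at the middle of its underside. Leave it.
- block: Loose plain wooden block, 70 x 32 x 20 mm, not tapered. Origin at the middle of its underside. Leave it.
- jar: Loose small amber jar, 40 mm across, 55 mm tall. Origin under its middle. Leave it.
- brush: Loose dusting brush, 130 mm long, lying on the table. Leave it.
- pipe: Loose brown wooden pipe bowl, about 90 mm long and 45 mm high, lying on the table. Leave it.
- loupe: Loose round magnifier, 42 mm across, 34 mm tall. Leave it.
- carving: Loose black carved stone, 130 x 45 x 40 mm. Leave it.
Mind the look-alikes: they are no part of the job. Leave any orange or pink look-alike of the shim alone.

How it is judged (in metres and radians):
At the end, for the whole second after the job is handed in: Fingers press the stand with over 2.5 N, grasp point within 50 mm of the press spot in plan; stand within 0.011 rad of level; shim flat (0.05 rad), still, on the table, its middle within 45 mm of the short foot, carrying over 2 N of the stand; figure upright (0.1 rad) (value of joint rock below 0.011 rad and contact force between the fingers and stand above 2.5 N and contact force between shim and stand above 2 N and horizontal distance between the grasp point and press_spot below 0.05 m and horizontal distance between shim and short_foot below 0.045 m and angle between shim's own z axis and vertical below 0.05 rad and height (world z) of shim below 0.005 m and linear speed of shim below 0.01 m/s and angle between figure's own z axis and vertical below 0.1 rad); the arm keeps its last pose, push and grip.
It fails at once if the shim is lifted off the table (more than 10 mm) or tipped up (more than 0.35 rad) (height (world z) of shim above 0.01 m or angle between shim's own z axis and vertical above 0.35 rad).
It fails at once if the stone figure is shifted more than 25 mm or tipped more than 0.3 rad (distance of figure from where it was at the start of the episode above 0.025 m or angle between figure's own z axis and vertical above 0.3 rad).
It fails at once if another object is moved by more than 30 mm (distance of any of block, jar, brush, pipe, loupe, carving from where it was at the start of the episode above 0.03 m).
It also fails if it takes over 42 s, if anything falls off the work surface, if the arm or the gripper's body presses on something with over 40 N, if the wrist force passes 120 N, or if a joint passes its speed limit or range.

## Working session

There is one attempt and no reset: what is moved stays moved. The work goes in short steps, Python scripts to look and compute and a shell command to move; the robot and the scene stay as the last step left them, time stands still between calls to the robot, and variables do not carry over. Pictures are saved under pics/ and viewed, on a budget of 10 in all, crops included, one or two more only if the job needs it, and the job is handed in when it is done.

```bash
mkdir -p pics
cat > h.py <<'E'
import numpy as np, cv2
from plant import bot, capture, workorder
from scipy.spatial.transform import Rotation as R
def ray(c,u,v,z):
    d=c["pose"][:3,:3]@np.linalg.inv(c["mtx"])@np.array([u,v,1.]); o=np.array(c["pose"])[:3,3]
    return o+d*(z-o[2])/d[2]
def proj(c,p):
    P=np.array(c["pose"]); q=P[:3,:3].T@(np.array(p,float)-P[:3,3]); q=np.array(c["mtx"])@q; return q[:2]/q[2]
E
python3 - <<'E'
from h import *
import pickle
cs={n:capture(n) for n in("scene","side")}
pickle.dump(cs,open("c0.pkl","wb"))
for n,c in cs.items():
    cv2.imwrite(f"pics/{n}0.png",c["image"]); print(n,np.round(c["pose"],3).tolist(),np.array(c["mtx"]).tolist())
o=bot.get_obs();print(o,bot.tip_extent, R.from_euler("xyz",o["tcp_rot"]).as_matrix().round(3))
E
```

```text
scene [[-0.246, 0.664, -0.706, 1438.771], [0.969, 0.171, -0.177, 194.681], [0.003, -0.728, -0.686, 930.781], [0.0, 0.0, 0.0, 1.0]] [[432.97886076370577, 0.0, 321.4319501755727], [0.0, 432.97886076370577, 195.18515312463018], [0.0, 0.0, 1.0]]
side [[-0.927, -0.272, 0.26, 241.79], [-0.376, 0.702, -0.605, 671.592], [-0.018, -0.658, -0.753, 922.897], [0.0, 0.0, 0.0, 1.0]] [[439.10357153772054, 0.0, 312.4465952327374], [0.0, 439.10357153772054, 201.4148784058301], [0.0, 0.0, 1.0]]
{'time': 0.1, 'joint_positions': array([-1.30099738e+00,  3.42664052e-01,  1.52490115e+00, -2.11750938e-05,
        1.27537786e+00, -1.46007274e-01]), 'dq': array([ 0.00114205, -0.00221664, -0.00254661, -0.00143092,  0.00126926,
        0.00151789]), 'tau': array([ 2.19880807e-03, -4.32003415e+01, -2.44696140e+01,  7.19013694e-02,
        5.25698299e-02, -4.64783079e-05]), 'tool_pos': array([ 211.98866707, -479.9539609 ,  251.11581403]), 'tcp_rot': array([-1.7018097 ,  1.56944576,  1.85559536]), 'contact_force': array([-0.33422948, -0.34380955,  0.38393901]), 'moment': array([-0.03354873,  0.03128571,  0.05138134]), 'grip_width': 91.50782646354597} 25.0 [[-0.     0.404 -0.915]
 [ 0.001 -0.915 -0.404]
 [-1.    -0.001 -0.   ]]
```

View pics/scene0.png

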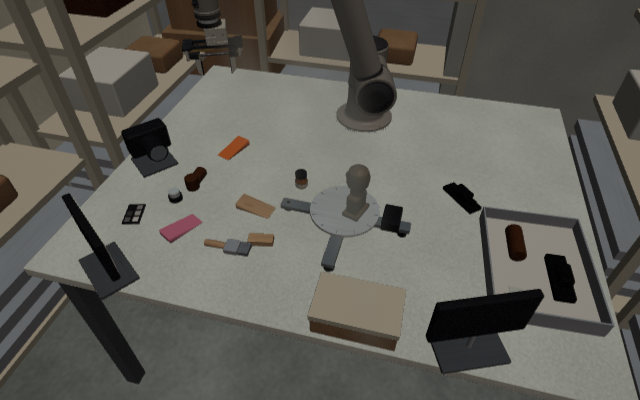

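View pics/side0.png

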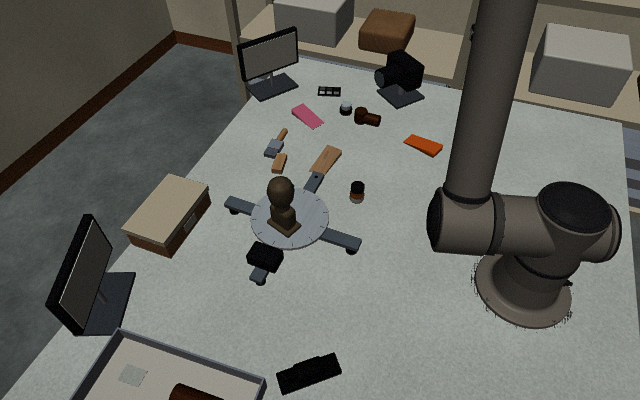

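Scene view: short-foot arm ends near (285,205), tan shim at (255,206), block at (261,239), jar at (301,178), drive box at (395,218). Side view: shim at (325,158), arm end at (313,180), jar at (357,190).

Run:
```python
from h import *
import pickle
cs=pickle.load(open("c0.pkl","rb"))
a=cs["scene"]["image"][165:275,195:425]; b=cs["side"]["image"][125:285,210:390]
a=cv2.resize(a,None,fx=3.4,fy=3.4,interpolation=cv2.INTER_CUBIC)[:300]
a=cv2.resize(cs["scene"]["image"][175:260,200:420],(792,306),interpolation=cv2.INTER_CUBIC)
b=cv2.resize(cs["side"]["image"][135:215,260:400],(504,288),interpolation=cv2.INTER_CUBIC)
im=np.zeros((594,792,3),np.uint8); im[:306]=a; im[306:,:504]=b
cv2.imwrite("pics/z.png",im)
for n,box in(("scene",(230,180,300,260)),("side",(260,130,350,190))):
    c=cs[n]; hsv=cv2.cvtColor(c["image"],cv2.COLOR_BGR2HSV)
    m=cv2.inRange(hsv,(5,70,60),(20,200,255)); k=np.zeros_like(m);x0,y0,x1,y1=box;k[y0:y1,x0:x1]=m[y0:y1,x0:x1]
    for q in cv2.findContours(k,cv2.RETR_EXTERNAL,cv2.CHAIN_APPROX_NONE)[0]:
        if cv2.contourArea(q)<80: continue
        p=cv2.approxPolyDP(q,3,True)[:,0]
        print(n,cv2.contourArea(q))
        for u,v in p: print((u,v),ray(c,u,v,0).round(),ray(c,u,v,20).round())
    # deck: grey bright-ish
```

```text
scene 256.0
(np.int32(249), np.int32(234)) [ 689. -207.   -0.] [ 705. -198.   20.]
(np.int32(252), np.int32(244)) [ 722. -185.    0.] [ 737. -177.   20.]
(np.int32(272), np.int32(245)) [ 711. -129.    0.] [ 727. -122.   20.]
(np.int32(272), np.int32(234)) [ 673. -143.    0.] [ 689. -136.   20.]
scene 461.5
(np.int32(236), np.int32(202)) [ 576. -293.    0.] [ 594. -283.   20.]
(np.int32(236), np.int32(207)) [ 596. -285.    0.] [ 614. -274.   20.]
(np.int32(265), np.int32(217)) [ 614. -185.    0.] [ 632. -177.   20.]
(np.int32(274), np.int32(209)) [ 575. -170.    0.] [ 594. -162.   20.]
(np.int32(245), np.int32(194)) [ 535. -280.    0.] [ 554. -269.   20.]
side 177.5
(np.int32(277), np.int32(153)) [ 737. -214.   -0.] [ 726. -195.   20.]
(np.int32(272), np.int32(172)) [ 716. -134.    0.] [ 705. -116.   20.]
(np.int32(280), np.int32(173)) [ 692. -139.    0.] [ 682. -121.   20.]
(np.int32(286), np.int32(154)) [ 709. -220.    0.] [ 699. -201.   20.]
side 437.5
(np.int32(341), np.int32(150)) [ 557. -298.    0.] [ 550. -277.   20.]
(np.int32(327), np.int32(145)) [ 606. -304.    0.] [ 598. -283.   20.]
(np.int32(309), np.int32(170)) [ 616. -181.    0.] [ 608. -163.   20.]
(np.int32(324), np.int32(174)) [ 568. -182.    0.] [ 561. -163.   20.]
```

View pics/z.png

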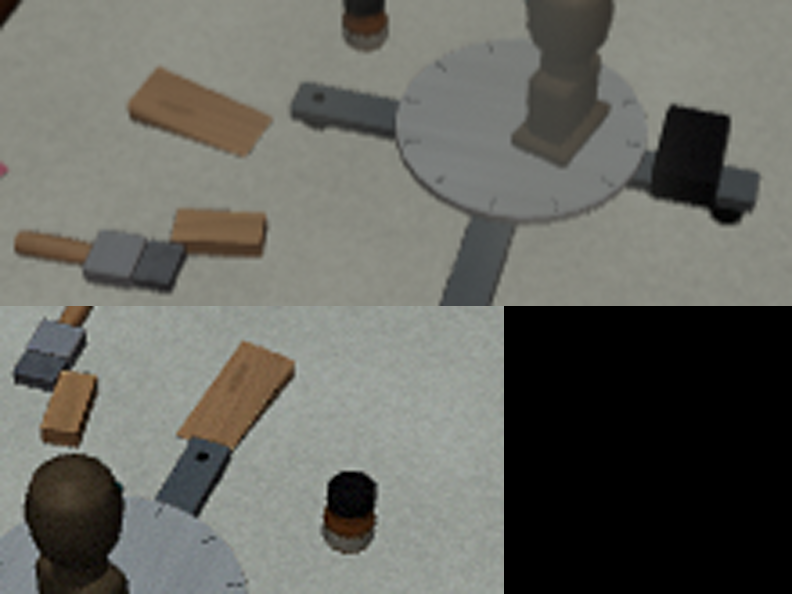

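Run:
```python
from h import *
import pickle
cs=pickle.load(open("c0.pkl","rb"))
c=cs["scene"];s=cs["side"]
f=lambda u,v:(200+u/3.6,175+v/3.6)
g=lambda u,v:(260+u/3.6,135+(v-306)/3.6)
print("dot",ray(c,*f(318,97),40),ray(s,*g(202,456),40))
print("armend",ray(c,*f(304,83),40),ray(c,*f(291,108),40), "far",ray(c,*f(757,172),40),ray(c,*f(752,203),40))
print("side armend",ray(s,*g(192,438),40),ray(s,*g(230,449),40))
E1=[f(396,127),f(648,130),f(510,40),f(520,215),f(430,70),f(612,195),f(440,190)]
P=np.array([ray(c,*p,58)[:2] for p in E1])
A=np.c_[2*P,np.ones(len(P))];x=np.linalg.lstsq(A,(P**2).sum(1),rcond=None)[0];print("deck",x[:2],np.sqrt(x[2]+x[:2]@x[:2]))
print("shim thin scene",ray(c,*f(271,121),2),ray(c,*f(247,156),2),"back top",ray(c,*f(160,67),20),ray(c,*f(130,101),20))
print("shim thin side",ray(s,*g(178,437),2),ray(s,*g(232,449),2),"back top",ray(s,*g(243,342),20),ray(s,*g(295,359),20))
print("jar base",ray(c,*f(366,45),0),ray(s,*g(348,549),0))
```

```text
dot [ 574.04223085 -122.76445273   40.        ] [ 571.19224682 -126.84411191   40.        ]
armend [ 561.05071483 -138.9618565    40.        ] [ 591.77812837 -140.18032712   40.        ] far [568.94887553 234.52877694  40.        ] [602.55576088 234.10014538  40.        ]
side armend [ 585.89639052 -142.41651877   40.        ] [ 553.57331127 -141.84005171   40.        ]
deck [579.52790155  49.65546876] 97.99888376705476
shim thin scene [ 574.65908086 -165.88811276    2.        ] [ 618.15339655 -171.93963068    2.        ] back top [ 553.10977052 -271.68332078   20.        ] [ 598.31271967 -280.49464093   20.        ]
shim thin side [ 611.89745003 -174.38665504    2.        ] [ 565.46908831 -177.43737545    2.        ] back top [ 596.3752     -283.77627702   20.        ] [ 547.78683139 -279.38404893   20.        ]
jar base [ 4.61353654e+02 -1.15634130e+02 -1.13686838e-13] [ 443.78506468 -110.4440399     0.        ]
```

```bash
python3 -m crank '[{"linear":[1.4,0,-3.9],"delta_rot":[0,0,0],"fingers":0.25},{"linear":[1.4,0,-3.9],"delta_rot":[0,0,0],"fingers":0.25},{"linear":[1.4,0,-3.9],"delta_rot":[0,0,0],"fingers":0.25},{"linear":[1.4,0,-3.9],"delta_rot":[0,0,0],"fingers":0.25},{"linear":[1.4,0,-3.9],"delta_rot":[0,0,0],"fingers":0.25}]'
python3 -m crank '[{"linear":[1.4,0,-3.9],"delta_rot":[0,0,0],"fingers":0.25},{"linear":[1.4,0,-3.9],"delta_rot":[0,0,0],"fingers":0.25},{"linear":[1.4,0,-3.9],"delta_rot":[0,0,0],"fingers":0.25},{"linear":[1.4,0,-3.9],"delta_rot":[0,0,0],"fingers":0.25},{"linear":[1.4,0,-3.9],"delta_rot":[0,0,0],"fingers":0.25}]'
python3 -m crank '[{"linear":[0,0,0],"delta_rot":[-8,0,0],"fingers":0.25},{"linear":[0,0,0],"delta_rot":[-8,0,0],"fingers":0.25},{"linear":[0,0,0],"delta_rot":[-8,0,0],"fingers":0.25},{"linear":[0,0,0],"delta_rot":[-8,0,0],"fingers":0.25},{"linear":[0,0,0],"delta_rot":[-8,0,0],"fingers":0.25}]'
python3 -m crank '[{"linear":[0,0,0],"delta_rot":[-8,0,0],"fingers":0.25},{"linear":[0,0,0],"delta_rot":[-8,0,0],"fingers":0.25},{"linear":[0,0,0],"delta_rot":[0,0,0],"fingers":0.25},{"linear":[0,0,0],"delta_rot":[0,0,0],"fingers":0.25},{"linear":[0,0,0],"delta_rot":[0,0,0],"fingers":0.25}]'
python3 - <<'E'
from h import *
import pickle
o=bot.get_obs();print(o["tool_pos"],R.from_euler("xyz",o["tcp_rot"]).as_matrix().round(3).tolist(),o["grip_width"],o["contact_force"])
c=capture("wrist");pickle.dump(c,open("w.pkl","wb"));cv2.imwrite("pics/w.png",c["image"])
print(np.round(c["pose"],2).tolist())
E
```

```text
time: 0.6
tool_pos: [391.7, -400.5, 180.8]
tcp_rot: [-1.284, 1.57, 2.273]
contact_force: [0.5, -0.2, -0.6]
grip_width: 56.3
time: 1.1
tool_pos: [570.0, -321.7, 110.6]
tcp_rot: [-0.95, 1.57, 2.608]
contact_force: [-0.5, -0.6, 0.3]
grip_width: 23.5
time: 1.6
tool_pos: [568.6, -322.5, 111.0]
tcp_rot: [-1.707, 1.57, 2.555]
contact_force: [-0.4, 0.0, -0.9]
grip_width: 22.9
time: 2.1
tool_pos: [568.8, -322.7, 111.5]
tcp_rot: [-1.806, 1.571, 2.726]
contact_force: [0.7, 1.0, 0.1]
grip_width: 23.1
[ 568.80641745 -322.71242132  111.54996271] [[-0.0, 0.984, -0.179], [0.0, -0.179, -0.984], [-1.0, -0.0, -0.0]] 23.113807554515297 [0.73242139 1.04059572 0.11908817]
[[0.98, -0.17, -0.06, 584.16], [-0.18, -0.93, -0.31, -238.82], [-0.0, 0.31, -0.95, 244.58], [0.0, 0.0, 0.0, 1.0]]
```

View pics/w.png

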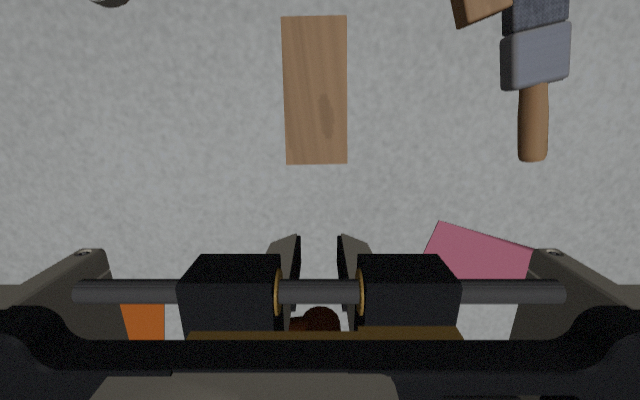

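Wrist view: shim with its thin end at (281,16)–(347,15) and its back at (287,164)–(347,163), nicely aligned. The pink look-alike corner is at (440,221), the pipe's end at (320,318) and the orange one at (143,325). I will check the clearances.

Run:
```python
from h import *
import pickle
c=pickle.load(open("w.pkl","rb"))
for n,u,v,z in [("thinL",281,16,2),("thinR",347,15,2),("backL",287,164,20),("backR",347,163,20),("pink",440,221,10),("pink2",535,248,10),("pipe",320,308,30),("brush",532,160,5),("brushhead",500,86,10),("block",458,27,10),("orange",165,340,10)]: print(n,ray(c,u,v,z).round())
```

```text
thinL [ 568. -169.    2.]
thinR [ 617. -177.    2.]
backL [ 551. -277.   20.]
backR [ 599. -285.   20.]
pink [ 675. -355.   10.]
pink2 [ 762. -398.   10.]
pipe [ 554. -413.   30.]
brush [ 758. -314.    5.]
brushhead [ 727. -248.   10.]
block [ 695. -201.   10.]
orange [ 381. -440.   10.]
```

```bash
python3 -m crank '[{"linear":[2,0,0],"delta_rot":[0,0,0],"fingers":0.25},{"linear":[2,0,0],"delta_rot":[0,0,0],"fingers":0.25},{"linear":[2,0,0],"delta_rot":[0,0,0],"fingers":0.25},{"linear":[2,0,0],"delta_rot":[0,0,0],"fingers":0.25},{"linear":[0,0,0],"delta_rot":[0,0,0],"fingers":0.25}]'
python3 -m crank '[{"linear":[0,0,-1],"delta_rot":[0,0,0],"fingers":0.25},{"linear":[0,0,-1],"delta_rot":[0,0,0],"fingers":0.25},{"linear":[0,0,-0.6],"delta_rot":[0,0,0],"fingers":0.25},{"linear":[0,0,-0.6],"delta_rot":[0,0,0],"fingers":0.25},{"linear":[0,0,-0.4],"delta_rot":[0,0,0],"fingers":0.25}]'
python3 - <<'E'
from h import *
import pickle
o=bot.get_obs();print(o["tool_pos"],R.from_euler("xyz",o["tcp_rot"]).as_matrix().round(3).tolist(),o["contact_force"])
c=capture("wrist");pickle.dump(c,open("w1.pkl","wb"));cv2.imwrite("pics/w1.png",c["image"])
E
```

```text
time: 2.65
tool_pos: [567.2, -321.6, 28.8]
tcp_rot: [-2.013, 1.565, 2.52]
contact_force: [0.2, -0.5, -0.2]
grip_width: 23.0
time: 3.15
tool_pos: [575.7, -286.8, 32.5]
tcp_rot: [1.006, 1.569, -0.742]
contact_force: [0.4, -0.8, 0.2]
grip_width: 23.0
[ 575.70716296 -286.79362195   32.52256026] [[0.001, 0.984, -0.176], [-0.001, -0.176, -0.984], [-1.0, 0.001, 0.001]] [ 0.36953637 -0.77719634  0.17716144]
```

View pics/w1.png

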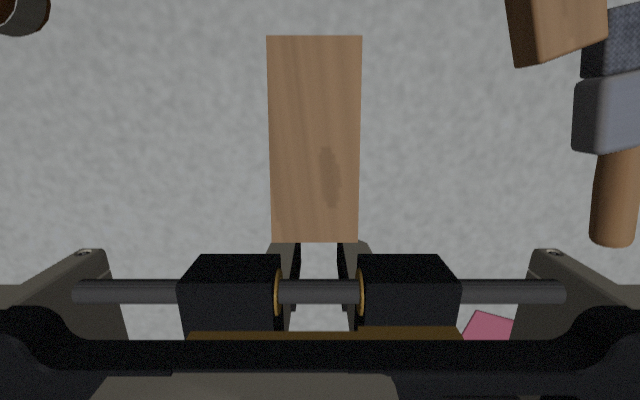

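Contact with the shim's back (272–357, 242), both fingers square on it. Push and straighten by about 8°.

```bash
python3 -m crank '[{"linear":[0,-0.2,-0.8],"delta_rot":[-1.6,0,0],"fingers":0.25},{"linear":[0,-0.2,-0.8],"delta_rot":[-1.6,0,0],"fingers":0.25},{"linear":[0,-0.2,-0.8],"delta_rot":[-1.6,0,0],"fingers":0.25},{"linear":[0,-0.2,-0.8],"delta_rot":[-1.6,0,0],"fingers":0.25},{"linear":[0,-0.2,-0.8],"delta_rot":[-1.6,0,0],"fingers":0.25}]'
python3 -m crank '[{"linear":[0,-0.1,-0.7],"delta_rot":[0,0,0],"fingers":0.25},{"linear":[0,-0.1,-0.7],"delta_rot":[0,0,0],"fingers":0.25},{"linear":[0,-0.1,-0.5],"delta_rot":[0,0,0],"fingers":0.25},{"linear":[0,-0.1,-0.3],"delta_rot":[0,0,0],"fingers":0.25},{"linear":[0,0,0],"delta_rot":[0,0,0],"fingers":0.25}]'
python3 - <<'E'
from h import *
import pickle
o=bot.get_obs();print(o["tool_pos"],R.from_euler("xyz",o["tcp_rot"]).as_matrix().round(3).tolist(),o["contact_force"])
c=capture("wrist");pickle.dump(c,open("w2.pkl","wb"));cv2.imwrite("pics/w2.png",c["image"])
E
```

```text
time: 3.7
tool_pos: [570.0, -245.6, 31.7]
tcp_rot: [-1.94, 1.571, 2.737]
contact_force: [0.6, -0.2, 0.4]
grip_width: 23.0
time: 4.2
tool_pos: [566.9, -223.9, 31.7]
tcp_rot: [-1.987, 1.57, 2.687]
contact_force: [-0.8, 0.1, -1.6]
grip_width: 23.0
[ 566.85767925 -223.86700865   31.69748143] [[-0.0, 0.999, -0.038], [0.0, -0.038, -0.999], [-1.0, -0.0, -0.0]] [-0.79599386  0.08443155 -1.63382226]
```

View pics/w2.png

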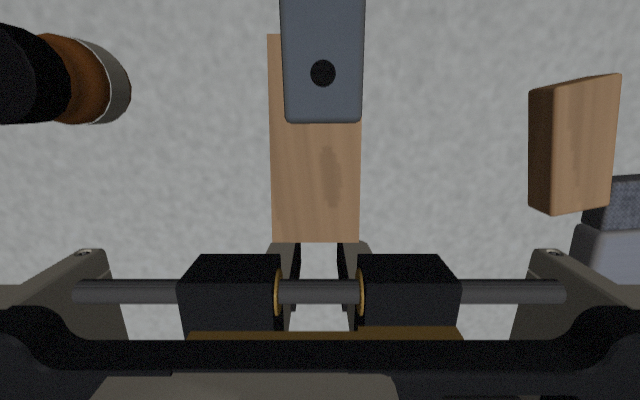

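The view shows the shim already under the bar, parallel to it. The press dot is at (322,73), the bar end at row 121 and the jar at left (80,85).

Run:
```python
from h import *
import pickle
c=pickle.load(open("w2.pkl","rb"))
print("dot",ray(c,322,73,40),"end",ray(c,285,121,40),ray(c,361,121,40),"back",ray(c,273,242,20),ray(c,358,242,20),"jar top near",ray(c,130,85,55),ray(c,100,122,0))
```

```text
dot [ 572.11340933 -125.00529328   40.        ] end [ 555.48887311 -143.39075178   40.        ] [ 588.30417681 -144.63778606   40.        ] back [ 541.14463    -210.96690496   20.        ] [ 590.11246507 -212.81245273   20.        ] jar top near [ 501.50678144 -127.99387912   55.        ] [ 445.05395994 -141.44081762    0.        ]
```

```bash
python3 -m crank '[{"linear":[0,0.1,-0.4],"delta_rot":[0,0,0],"fingers":0.25},{"linear":[0,0.1,-0.4],"delta_rot":[0,0,0],"fingers":0.25},{"linear":[0,0.1,-0.4],"delta_rot":[0,0,0],"fingers":0.25},{"linear":[0,0,-0.2],"delta_rot":[0,0,0],"fingers":0.25},{"linear":[0,0,0],"delta_rot":[0,0,0],"fingers":0.25}]'
for i in 1; do python3 -m crank '[{"linear":[0,0,-0.1],"delta_rot":[0,0,0],"fingers":0.25},{"linear":[0,0,-0.1],"delta_rot":[0,0,0],"fingers":0.25},{"linear":[0,0,-0.1],"delta_rot":[0,0,0],"fingers":0.25},{"linear":[0,0,0],"delta_rot":[0,0,0],"fingers":0.25},{"linear":[0,0,0],"delta_rot":[0,0,0],"fingers":0.25}]'; done
```

```text
time: 4.75
tool_pos: [570.6, -210.0, 31.7]
tcp_rot: [-2.218, 1.571, 2.457]
contact_force: [-0.5, 0.1, 0.1]
grip_width: 23.3
time: 5.25
tool_pos: [570.6, -207.4, 31.7]
tcp_rot: [-1.761, 1.571, 2.913]
contact_force: [-0.4, -0.4, 0.2]
grip_width: 22.8
```

```bash
python3 -m crank '[{"linear":[0,0,-0.1],"delta_rot":[0,0,0],"fingers":0.25},{"linear":[0,0,-0.1],"delta_rot":[0,0,0],"fingers":0.25},{"linear":[0,0,-0.1],"delta_rot":[0,0,0],"fingers":0.25},{"linear":[0,0,-0.1],"delta_rot":[0,0,0],"fingers":0.25},{"linear":[0,0,0],"delta_rot":[0,0,0],"fingers":0.25}]'
```

```text
time: 5.75
tool_pos: [570.9, -203.7, 31.8]
tcp_rot: [0.38, 1.57, -1.228]
contact_force: [-0.2, -3.4, -0.6]
grip_width: 22.6
```

```bash
python3 -m crank '[{"linear":[0,0,-0.1],"delta_rot":[0,0,0],"fingers":0.25},{"linear":[0,0,-0.1],"delta_rot":[0,0,0],"fingers":0.25},{"linear":[0,0,0],"delta_rot":[0,0,0],"fingers":0.25},{"linear":[0,0,0],"delta_rot":[0,0,0],"fingers":0.25},{"linear":[0,0,0],"delta_rot":[0,0,0],"fingers":0.25}]'
```

```text
time: 6.25
tool_pos: [571.0, -202.9, 31.8]
tcp_rot: [0.358, 1.568, -1.25]
contact_force: [-0.2, -7.7, -2.0]
grip_width: 22.9
```

```bash
python3 -m crank '[{"linear":[0,0,-0.1],"delta_rot":[0,0,0],"fingers":0.25},{"linear":[0,0,-0.1],"delta_rot":[0,0,0],"fingers":0.25},{"linear":[0,0,0],"delta_rot":[0,0,0],"fingers":0.25},{"linear":[0,0,0],"delta_rot":[0,0,0],"fingers":0.25},{"linear":[0,0,0],"delta_rot":[0,0,0],"fingers":0.25}]'
```

```text
time: 6.75
tool_pos: [571.1, -202.4, 31.9]
tcp_rot: [0.324, 1.566, -1.284]
contact_force: [-1.1, -12.5, -4.0]
grip_width: 22.8
```

```bash
python3 -m crank '[{"linear":[0,0,0.5],"delta_rot":[0,0,0],"fingers":0.25},{"linear":[0,0,1.5],"delta_rot":[0,0,0],"fingers":0.25},{"linear":[0,0,2],"delta_rot":[0,0,0],"fingers":0.25},{"linear":[-2,0,0],"delta_rot":[0,0,0],"fingers":0},{"linear":[-4,0,0],"delta_rot":[0,0,0],"fingers":0}]'
python3 -m crank '[{"linear":[-2,0,0],"delta_rot":[0,0,0],"fingers":0},{"linear":[0,0,0],"delta_rot":[0,0,0],"fingers":0},{"linear":[0,0,0],"delta_rot":[0,0,0],"fingers":0},{"linear":[0,0,0],"delta_rot":[0,0,0],"fingers":0},{"linear":[0,0,0],"delta_rot":[0,0,0],"fingers":0}]'
python3 - <<'E'
from h import *
import pickle
c=capture("wrist");s=capture("side");pickle.dump((c,s),open("w3.pkl","wb"))
cv2.imwrite("pics/w3.png",np.vstack([c["image"],cv2.resize(s["image"][100:220,240:432],(640,400))])[:, :][::1] if 0 else cv2.resize(np.vstack([c["image"],cv2.resize(s["image"][100:220,240:432],(640,400))]),(480,600)))
print(bot.get_obs()["tool_pos"])
E
```

```text
time: 7.25
tool_pos: [567.4, -240.3, 89.3]
tcp_rot: [-2.065, 1.564, 2.607]
contact_force: [0.9, -0.8, 0.8]
grip_width: 11.2
time: 7.75
tool_pos: [568.7, -239.3, 110.2]
tcp_rot: [-2.046, 1.568, 2.628]
contact_force: [0.3, 0.3, 0.5]
grip_width: 0.6
[ 569.01394751 -239.23533778  110.62902995]
```

View pics/w3.png

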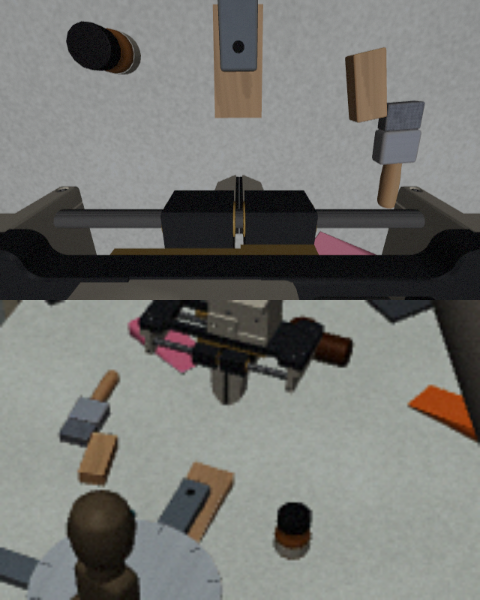

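The shim sits under the bar end, parallel to it, back edge at (213–262,117) in the top panel, dot at (238,46). Nothing else has moved. Now go over the spot and press.

```bash
python3 -m crank '[{"linear":[0,0,-2.2],"delta_rot":[0,0,0],"fingers":0},{"linear":[0,0,-2.2],"delta_rot":[0,0,0],"fingers":0},{"linear":[0,0,-2.2],"delta_rot":[0,0,0],"fingers":0},{"linear":[0,0,-2.2],"delta_rot":[0,0,0],"fingers":0},{"linear":[0,0,-2.2],"delta_rot":[0,0,0],"fingers":0}]'
python3 -m crank '[{"linear":[1.5,0,0],"delta_rot":[0,0,0],"fingers":0},{"linear":[1.5,0,0],"delta_rot":[0,0,0],"fingers":0},{"linear":[0.6,0,0],"delta_rot":[0,0,0],"fingers":0},{"linear":[0,0,0],"delta_rot":[0,0,0],"fingers":0},{"linear":[0,0,0],"delta_rot":[0,0,0],"fingers":0}]'
```

```text
time: 8.35
tool_pos: [573.4, -128.5, 111.2]
tcp_rot: [-1.798, 1.57, 2.876]
contact_force: [0.7, 0.0, 0.2]
grip_width: 0.3
time: 8.85
tool_pos: [573.8, -129.7, 75.9]
tcp_rot: [0.94, 1.571, -0.669]
contact_force: [-0.1, -0.5, -0.2]
grip_width: 0.6
```

```bash
python3 -m crank '[{"linear":[0.3,0,0],"delta_rot":[0,0,0],"fingers":0},{"linear":[0.3,0,0],"delta_rot":[0,0,0],"fingers":0},{"linear":[0.2,0,0],"delta_rot":[0,0,0],"fingers":0},{"linear":[0.1,0,0],"delta_rot":[0,0,0],"fingers":0},{"linear":[0,0,0],"delta_rot":[0,0,0],"fingers":0}]'
```

```text
time: 9.35
tool_pos: [573.5, -129.5, 66.6]
tcp_rot: [-1.421, 1.571, -3.03]
contact_force: [-0.6, 0.1, 0.1]
grip_width: 0.9
```

```bash
python3 -m crank '[{"linear":[0.1,0,0],"delta_rot":[0,0,0],"fingers":0},{"linear":[0.1,0,0],"delta_rot":[0,0,0],"fingers":0},{"linear":[0.1,0,0],"delta_rot":[0,0,0],"fingers":0},{"linear":[0,0,0],"delta_rot":[0,0,0],"fingers":0},{"linear":[0,0,0],"delta_rot":[0,0,0],"fingers":0}]'
```

```text
time: 9.85
tool_pos: [573.8, -129.6, 65.7]
tcp_rot: [1.139, 1.569, -0.47]
contact_force: [-5.4, 1.4, 15.7]
grip_width: 0.3
```

```bash
python3 -m crank '[{"linear":[0,0,0],"delta_rot":[0,0,0],"fingers":0},{"linear":[0,0,0],"delta_rot":[0,0,0],"fingers":0},{"linear":[0,0,0],"delta_rot":[0,0,0],"fingers":0},{"linear":[0,0,0],"delta_rot":[0,0,0],"fingers":0},{"linear":[0,0,0],"delta_rot":[0,0,0],"fingers":0}]'
python3 - <<'E'
from h import *
c=capture("wrist");s=capture("scene")
cv2.imwrite("pics/w4.png",cv2.resize(np.vstack([c["image"],cv2.resize(s["image"][140:260,180:372+20],(640,400))]),(480,600)))
print(ray(c,320,200,20))
E
```

```text
time: 10.35
tool_pos: [573.8, -129.5, 65.7]
tcp_rot: [1.125, 1.569, -0.484]
contact_force: [-5.7, 1.7, 13.6]
grip_width: 0.5
[ 575.90458151 -103.47806855   20.        ]
```

View pics/w4.png

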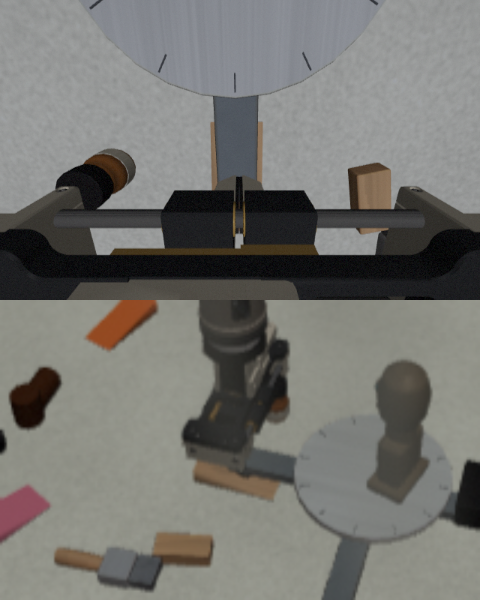

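Pressing holds steady at about 14 N with no sinking. The shim is in view on both sides of the bar, and the figure and other objects are undisturbed. Handing in.

```bash
python3 -c "
from plant import bot,workorder
o=bot.get_obs();print(o['tool_pos'],o['contact_force']);workorder.close_job()"
```

```text
[ 573.81941328 -129.54849323   65.73889881] [-4.64250842  1.92835835 13.78140155]
the job is handed in; nothing more can be done
```

I pushed the wooden wedge thin end first under the short foot, straightening it by about 8° on the way. I stopped when it was snug: the push force reached 12.5 N and the shim had all but stopped moving. I then closed the fingers, pressed on the end of the arm above that foot, and handed the job in while still pressing, at about 10 s of the 42 s allowed.

Last checks:
- **Press:** about 14 N, steady. The fingers were about 5 mm from the press spot in plan.
- **Level:** the fingertips stopped at 40.7 mm, where the bar top should be 40 mm. They did not sink over the last half second of holding. I did not measure the rocking angle directly.
- **Shim:** its middle came to about 14 mm from the foot, worked out from where the fingers stopped, so it should be well within the 45 mm allowed. I did not remeasure it from the last picture. The load it carries was not measured either, only inferred from the press not sinking.
- **Other objects:** the last picture showed the figure upright and nothing else visibly moved.

The one odd reading was a sideways force of about 5 N while pressing. I took it to be friction at the fingertips and did not look into it further.

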